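# Find the rocking corner of the instrument plate and press its shim flat

## Robot

A 7-joint arm with a two-finger parallel gripper is mounted at the origin on the work surface. World frame = base frame: x ahead of the robot, y to its left, z up, the work surface at z = 0. Lengths are in m, angles in rad, forces in N, time in s.
With the tool pointing down it reaches from about 0.35 to 0.9 m from the base axis. Payload 7.2 kg.
Tool frame: the origin (TCP) lies at the very end of the fingers, on their centre line; the grasp point (between the pads) lies 19 mm behind it; z points along the fingers, y is the direction in which the jaws open and shut (so a half turn about z gives the same grasp; the last joint's range is limited). The gripper opens to 85 mm and grips with 20 to 120 N. Pads are 22 mm wide; open, the fingers measure 114 mm over their backs; the gripper's body (76 mm by 85 mm) begins 54 mm behind the grasp point. The pads swing forward as they close: fully open they stand 13 mm farther back than shut.
Start: joints at [1.281, 0.411, -0.013, 1.596, 0.006, 1.134, -0.082], TCP at [0.137, -0.61, 0.231] pointing down, gripper open.
Joint ranges: [-2.95, 2.95], [-0.29, 1.99], [-1.47, 1.44], [0.14, 2.54], [-1.03, 4.17], [0.13, 1.85], [-2.86, 2.86]. Speed limits (rad/s): [2.39, 2.39, 3.01, 3.01, 3.14, 3.14, 3.14].

## Interface

Orientations are given as a unit quaternion [x, y, z, w].
In Python, from plant import arm, optics gives the robot as it stands.
- The arm moves only by the tool play_rows, never from a script. Its argument "increments" is a list of rows, each an object of numbers: "tx", "ty", "tz": the shift along the tool's x, y, z as a fraction of full scale; "rx", "ry", "rz": the turn, a rotation vector about the tool's x, y, z as a fraction of full scale; "gripper": the gripper command: -1 is shut, 1 is fully open, values between are in proportion. In form: [{"tx": .., "ty": .., "tz": .., "rx": .., "ry": .., "rz": .., "gripper": ..}, ...]. A call has 1 to 12 rows; each row shifts and turns the commanded pose from where the row before left it, along the tool's axes as they then stand; what a row does not reach is not made up. Full scale, the value 1, is 0.04 m for a shift and 45 degrees for a turn. A row lasts 1/8 s, in which the tool goes at most 62.5 mm and 10.7 degrees, less where a joint would pass 70% of its speed; a pose out of reach is approached as far as the arm can. A call with a number of a shift or a turn outside -1 to 1 is refused whole. A call with a gripper value outside its range is refused whole. The fingers move at their own pace and stop on an object; "newtons" is the grip in N (left out, the last holds). Time passes only in rows, so rows that do not move let the fingers close. It gives the time, the measured TCP pose, the force and the opening at its end, in the units of the state.
- arm.state(): the state, without advancing time (a new reading comes with each control period).
- optics.snapshot(name): name is "scene" or "top"; returns (picture, depth): 384x512x3 uint8, blue, green, red; 384x512 float32, m along the optical axis (not along the pixel's ray), 0 where there is no reading.
- optics.camera_params(name): a dict with "fovy" (degrees; the focal length in pixels is half the picture's height over the tangent of half this angle, whatever the lens; pixels are square), "cx", "cy" (the principal point, pixels), "eye" and "orientation" of the camera in the world. Camera axes: x right, y up, looking along -z (the intrinsics and any distortion apply to the point x, -y, -z); pixel columns grow to the right and rows downward; lengths in m; the calibration is good to about 2 mm. A picture is of the moment at which its call begins. camera_params takes no time and is no camera call.
- arm.close_job(): hands the job in, once; it reports no verdict.
The state is a dict: "t": time; "qpos": joint angles; "joint_vel": joint speeds; "tau": joint torques, N m; "position": TCP position; "tcp_rot": TCP orientation; "contact_force": force on the tool from outside, world axes, zero at the start; "moment": the same for the moment, N m; "width": opening from 0.0 (shut) to 1.0 (fully open).
Only numpy, scipy, OpenCV 4.12 (cv2) and the standard library are available. Lean on these libraries where they do the work, as an engineer would, in place of code of your own. Each camera call takes 0.05 s, during which the arm holds its last target.

## Task

The white instrument base plate rocks: press down on its blue corner pads in turn with the fingertips until you find the corner that sinks right down under the press. Then press that corner's yellow shim tab down fully flat and leave it so, with the other three tabs still raised. Only press: do not lift or shift the plate, and leave the bottle, spectacle case, screwdriver and cup where they are.

Things in the scene. Friction and masses are not known exactly. Their poses are not given: they have to be found in the camera images.
- frame: fixed grey foot frame on the desk, a slab 190 x 350 x 8 mm with short steel locating pins; origin at the centre of its underside, on the desk. x runs from the near to the far side, y to the left, z up. It is turned at most about 17 degrees from the robot's axes
- plate: loose white base plate, 160 (x) x 200 (y) x 12 mm, about 1.8 kg, level on four hidden packers between the frame's pins; dark round pedestal 68 mm wide, 34 mm high at its middle; a blue press pad (26 mm wide, 2 mm high) near each corner. Origin at the centre of the underside, 22 mm above the desk; axes as the frame's. Three corners stand solid; one, different each time, rocks, which cannot be seen
- corner_a (a point): centre of the top of the blue press pad at the plate's near left corner, 36 mm above the desk when level. If this is the rocking corner it begins to sink at about 3 N, is 6 mm down at about 6 N and stops there, the opposite corner rising; let go, it springs back level. A solid corner does not sink
- corner_b (a point): centre of the top of the blue press pad at the plate's near right corner, 36 mm above the desk when level. If this is the rocking corner it begins to sink at about 3 N, is 6 mm down at about 6 N and stops there, the opposite corner rising; let go, it springs back level. A solid corner does not sink
- corner_c (a point): centre of the top of the blue press pad at the plate's far left corner, 36 mm above the desk when level. If this is the rocking corner it begins to sink at about 3 N, is 6 mm down at about 6 N and stops there, the opposite corner rising; let go, it springs back level. A solid corner does not sink
- corner_d (a point): centre of the top of the blue press pad at the plate's far right corner, 36 mm above the desk when level. If this is the rocking corner it begins to sink at about 3 N, is 6 mm down at about 6 N and stops there, the opposite corner rising; let go, it springs back level. A solid corner does not sink
- shim_a (a joint): angle of the near left yellow shim tab, rad: 0 raised (starts at 0 to 0.08), grows as it is pressed, 0.55 flat (hard stop). Hinge along the frame's x, 26 mm above the desk, 18 mm outside the plate's edge. A push of 3 to 5 N near the outer end moves it; it stays where left. Flat, it has driven a brass blade under that corner, which then no longer sinks
- shim_a_press (a point): point on the top face of the near left yellow shim tab (32 mm wide, 50 mm long, 6 mm thick), 36 mm out from its hinge, mid-width; about 47 mm above the desk when raised, 29 mm when flat. The point turns with the tab
- shim_b (a joint): angle of the near right yellow shim tab, rad: 0 raised (starts at 0 to 0.08), grows as it is pressed, 0.55 flat (hard stop). Hinge along the frame's x, 26 mm above the desk, 18 mm outside the plate's edge. A push of 3 to 5 N near the outer end moves it; it stays where left. Flat, it has driven a brass blade under that corner, which then no longer sinks
- shim_b_press (a point): point on the top face of the near right yellow shim tab (32 mm wide, 50 mm long, 6 mm thick), 36 mm out from its hinge, mid-width; about 47 mm above the desk when raised, 29 mm when flat. The point turns with the tab
- shim_c (a joint): angle of the far left yellow shim tab, rad: 0 raised (starts at 0 to 0.08), grows as it is pressed, 0.55 flat (hard stop). Hinge along the frame's x, 26 mm above the desk, 18 mm outside the plate's edge. A push of 3 to 5 N near the outer end moves it; it stays where left. Flat, it has driven a brass blade under that corner, which then no longer sinks
- shim_c_press (a point): point on the top face of the far left yellow shim tab (32 mm wide, 50 mm long, 6 mm thick), 36 mm out from its hinge, mid-width; about 47 mm above the desk when raised, 29 mm when flat. The point turns with the tab
- shim_d (a joint): angle of the far right yellow shim tab, rad: 0 raised (starts at 0 to 0.08), grows as it is pressed, 0.55 flat (hard stop). Hinge along the frame's x, 26 mm above the desk, 18 mm outside the plate's edge. A push of 3 to 5 N near the outer end moves it; it stays where left. Flat, it has driven a brass blade under that corner, which then no longer sinks
- shim_d_press (a point): point on the top face of the far right yellow shim tab (32 mm wide, 50 mm long, 6 mm thick), 36 mm out from its hinge, mid-width; about 47 mm above the desk when raised, 29 mm when flat. The point turns with the tab
- spray: bystander: white bottle, 36 mm wide, 95 mm high, upright beyond the frame; origin at the centre of its underside
- case: bystander: black spectacle case 62 x 150 x 34 mm, beyond the frame; origin at the centre of its underside
- driver: bystander: screwdriver 140 mm long lying on the robot's side of the frame; origin at its middle, underneath
- cup: bystander: blue cup 60 mm wide, 70 mm high, beside the frame on the right; origin at the centre of its underside

How it is judged:
On the way, in this order (a step that is already met when the one before it is completed fails the run):
1. the rocking corner is pressed until it sinks (plate tilts by more than 2 degrees, all shim tabs still raised) (angle between plate's own z axis and vertical above 0.035 rad and contact force between the fingers and plate above 1.5 N and value of joint each of shim_a, shim_b, shim_c, shim_d below 0.2 rad), for 0.1 s.
2. the shim tab of the rocking corner is pressed flat (((horizontal distance between packer3_cap_c0 and corner_a below 0.03 m and value of joint shim_a above 0.49 rad) or (horizontal distance between packer3_cap_c0 and corner_b below 0.03 m and value of joint shim_b above 0.49 rad) or (horizontal distance between packer3_cap_c0 and corner_c below 0.03 m and value of joint shim_c above 0.49 rad) or (horizontal distance between packer3_cap_c0 and corner_d below 0.03 m and value of joint shim_d above 0.49 rad))), for 0.2 s.
At the end, for the whole second after the job is handed in: The rocking corner (over the hidden springy packer, packer3_cap_c0) has its tab within 0.06 rad of flat; the other tabs are raised (under 0.2 rad); the plate is level (within 0.7 degrees), at rest and within 8 mm of its start; bystanders are within 20 mm of theirs (((horizontal distance between packer3_cap_c0 and corner_a below 0.03 m and value of joint shim_a above 0.49 rad) or (horizontal distance between packer3_cap_c0 and corner_b below 0.03 m and value of joint shim_b above 0.49 rad) or (horizontal distance between packer3_cap_c0 and corner_c below 0.03 m and value of joint shim_c above 0.49 rad) or (horizontal distance between packer3_cap_c0 and corner_d below 0.03 m and value of joint shim_d above 0.49 rad)) and (horizontal distance between packer3_cap_c0 and corner_a below 0.03 m or value of joint shim_a below 0.2 rad) and (horizontal distance between packer3_cap_c0 and corner_b below 0.03 m or value of joint shim_b below 0.2 rad) and (horizontal distance between packer3_cap_c0 and corner_c below 0.03 m or value of joint shim_c below 0.2 rad) and (horizontal distance between packer3_cap_c0 and corner_d below 0.03 m or value of joint shim_d below 0.2 rad) and angle between plate's own z axis and vertical below 0.012 rad and linear speed of plate below 0.01 m/s and distance of plate from where it was at the start of the episode below 0.008 m and distance of each of spray, case, driver, cup from where it was at the start of the episode below 0.02 m); the robot touches nothing.
It fails at once if a shim tab of a solid corner is pressed down ((value of joint shim_a above 0.3 rad and not (horizontal distance between packer3_cap_c0 and corner_a below 0.03 m)) or (value of joint shim_b above 0.3 rad and not (horizontal distance between packer3_cap_c0 and corner_b below 0.03 m)) or (value of joint shim_c above 0.3 rad and not (horizontal distance between packer3_cap_c0 and corner_c below 0.03 m)) or (value of joint shim_d above 0.3 rad and not (horizontal distance between packer3_cap_c0 and corner_d below 0.03 m))).
It fails at once if the plate is lifted or shifted (z of plate in the frame of frame above 0.032 m or distance of plate from where it was at the start of the episode above 0.02 m).
It fails at once if a bystander is moved or lifted (distance of any of spray, case, driver, cup from where it was at the start of the episode above 0.02 m).
It also fails if it takes over 51 s, if anything falls off the work surface, if the arm or the gripper's body presses on something with over 40 N, if the wrist force passes 120 N, or if a joint passes its speed limit or range.

## Working session

There is one attempt and no reset: what is moved stays moved. The work goes in short steps, Python scripts to look and compute and a tool call to move; the robot and the scene stay as the last step left them, time stands still between calls to the robot, and variables do not carry over. Pictures are saved under pics/ and viewed, and the job is handed in when it is done.

Besides the shell and the picture viewer there is one more tool, called after "Request:" as name([rows], argument=value, ...), one row to a line, values as JSON. play_rows: Moves the arm, as the interface text tells. Shift numbers are shares of 0.04 m and turn numbers shares of 45 degrees, none past 1 either way. Its arguments: {"type":"object","properties":{"increments":{"type":"array","items":{"type":"object","properties":{"tx":{"type":"number","minimum":-1,"maximum":1},"ty":{"type":"number","minimum":-1,"maximum":1},"tz":{"type":"number","minimum":-1,"maximum":1},"rx":{"type":"number","minimum":-1,"maximum":1},"ry":{"type":"number","minimum":-1,"maximum":1},"rz":{"type":"number","minimum":-1,"maximum":1},"gripper":{"type":"number"}}}},"newtons":{"type":"number"}},"required":["increments"]}

```bash
mkdir -p pics; ls
python3 - <<'E'
from plant import arm, optics
import cv2
print(arm.state())
for n in("scene","top"):
    p,d=optics.snapshot(n); cv2.imwrite(f"pics/{n}0.png",p); print(n,optics.camera_params(n),d.min(),d.max())
    import numpy as np; np.savez(f"{n}0.npz",p=p,d=d)
E
```

```text
pics
{'t': 0.0, 'qpos': array([ 1.2807872 ,  0.41190099, -0.01272907,  1.59706314,  0.00559085,
        1.13428535, -0.08220553]), 'joint_vel': array([ 9.30812369e-04, -1.03318151e-04,  6.32334578e-04,  3.45924561e-05,
        1.69150731e-03,  1.47048857e-03,  1.12715920e-03]), 'tau': array([-5.26856475e-04, -6.00635648e+01,  6.82403035e-01, -2.99404711e+01,
        1.38559373e-02,  1.08297105e-02, -1.20328264e-05]), 'position': array([ 0.13735791, -0.60920484,  0.23044447]), 'tcp_rot': array([ 9.93854350e-01,  1.10692700e-01, -1.39253609e-04, -7.98635601e-04]), 'contact_force': array([-0.27651359, -0.1708807 ,  0.05957174]), 'moment': array([-0.02629677, -0.00194196, -0.01077723]), 'width': 0.9972197702780107}
scene {'fovy': 47.12493461343775, 'cx': 251.81309608741623, 'cy': 185.13531165888438, 'eye': array([ 0.84001439, -0.4183413 ,  0.79850653]), 'orientation': array([0.25781106, 0.08795344, 0.31389843, 0.90954132])} 0.0 2.3852649
top {'fovy': 44.92055073491751, 'cx': 254.27433988962267, 'cy': 189.70449482061292, 'eye': array([ 0.37580719, -0.04004978,  0.9804959 ]), 'orientation': array([-0.07775207,  0.07648657,  0.71026517, -0.69543354])} 0.0 1.9662642
```

View pics/scene0.png

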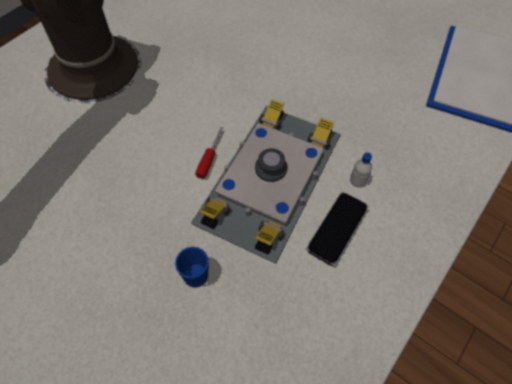

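View pics/top0.png

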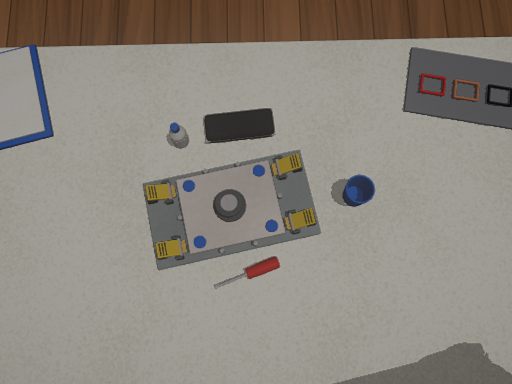

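The two views show the plate with four blue pads. In the top view the far left is about (189,186), far right (259,170), near left (200,242) and near right (271,226), with the yellow tabs outside them. The cup is to the right, the screwdriver near, and the bottle and case far.

```bash
cat > h.py <<'E'
import numpy as np,cv2
from plant import arm,optics
from scipy.spatial.transform import Rotation as R
def ray(n,u,v):
    c=optics.camera_params(n); f=192/np.tan(np.radians(c['fovy']/2))
    d=np.array([(u-c['cx'])/f,-(v-c['cy'])/f,-1.])
    return c['eye'],R.from_quat(c['orientation']).apply(d)
def onz(n,u,v,z):
    e,d=ray(n,u,v); return e+d*(z-e[2])/d[2]
def blobs(p,lo,hi,amin=20):
    m=cv2.inRange(cv2.cvtColor(p,cv2.COLOR_BGR2HSV),lo,hi)
    k,l,s,c=cv2.connectedComponentsWithStats(m)
    return [(c[i],s[i][4]) for i in range(1,k) if s[i][4]>=amin]
E
python3 - <<'E'
from h import *
for n in("top","scene"):
    z=np.load(n+"0.npz");p,d=z['p'],z['d']
    for nm,lo,hi,h in(("blue",(105,150,60),(125,255,255),.036),("yel",(18,120,80),(35,255,255),.045)):
        for c,a in blobs(p,lo,hi):
            e,r=ray(n,*c); dd=d[int(c[1]),int(c[0])]
            print(n,nm,c.round(1),a,onz(n,*c,h).round(4),'depthpt',(e+r*dd).round(4))
E
```

```text
top blue [ 34.  107.1] 801 [0.7797 0.4343 0.036 ] depthpt [0.7885 0.4446 0.0154]
top blue [173.8 126.5] 36 [0.7285 0.1296 0.036 ] depthpt [0.7059 0.1187 0.0967]
top blue [258.2 170.4] 94 [ 0.627  -0.0496  0.036 ] depthpt [ 0.6277 -0.0496  0.0333]
top blue [188.2 185.6] 95 [0.5974 0.0973 0.036 ] depthpt [0.5977 0.0975 0.0348]
top blue [353.6 193.5] 160 [ 0.5731 -0.2466  0.036 ] depthpt [ 0.5792 -0.2531  0.0065]
top blue [271.1 225.6] 102 [ 0.5095 -0.0734  0.036 ] depthpt [ 0.5095 -0.0734  0.0363]
top blue [199.1 241.8] 101 [0.4796 0.0738 0.036 ] depthpt [0.4797 0.0739 0.0349]
top yel [288.9 163.3] 306 [ 0.6385 -0.1141  0.045 ] depthpt [ 0.6399 -0.1145  0.0402]
top yel [274.2 168.7] 47 [ 0.6275 -0.083   0.045 ] depthpt [ 0.6337 -0.0841  0.022 ]
top yel [157.1 191.8] 322 [0.5836 0.16   0.045 ] depthpt [0.5839 0.1604 0.0434]
top yel [172.9 190.9] 40 [0.5846 0.1274 0.045 ] depthpt [0.5903 0.1319 0.0198]
top yel [302.5 218.2] 319 [ 0.522  -0.1374  0.045 ] depthpt [ 0.5225 -0.1377  0.0421]
top yel [287.3 222.8] 41 [ 0.5134 -0.1062  0.045 ] depthpt [ 0.5171 -0.1081  0.0194]
top yel [167.2 24
[... 543 characters left out ...]
0.0759  0.0375]
scene blue [281.9 207.3] 87 [ 0.6301 -0.0517  0.036 ] depthpt [ 0.6296 -0.0508  0.0343]
scene blue [194.1 263.5] 627 [ 0.5725 -0.2459  0.036 ] depthpt [ 0.5649 -0.241   0.0143]
scene yel [273.4 110.8] 271 [0.4726 0.1317 0.045 ] depthpt [0.4695 0.1364 0.0386]
scene yel [322.8 129.6] 298 [0.5893 0.1553 0.045 ] depthpt [0.5879 0.1585 0.0407]
scene yel [317.3 143.7] 22 [0.6011 0.1158 0.045 ] depthpt [0.5937 0.1324 0.0216]
scene yel [212.2 208.5] 210 [ 0.5274 -0.1418  0.045 ] depthpt [ 0.5263 -0.1407  0.0421]
scene yel [274.  223.8] 20 [ 0.642  -0.0944  0.045 ] depthpt [ 0.6358 -0.0843  0.0216]
scene yel [267.2 234. ] 250 [ 0.6445 -0.1194  0.045 ] depthpt [ 0.6428 -0.1167  0.0382]
```

Two views agree to about 3 mm. The pads form a 150 x 120 mm rectangle, as they should, with yaw about 11.3°. The tool yaw of 12.7° already matches, so I'll shut the gripper and move over corner b.

Request:
play_rows([
  {"tx": 1,"ty": -0.91,"gripper": -1},
  {"tx": 1,"ty": -0.91,"gripper": -1},
  {"tx": 1,"ty": -0.91,"gripper": -1},
  {"tx": 1,"ty": -0.91,"gripper": -1},
  {"tx": 1,"ty": -0.91,"gripper": -1},
  {"tx": 1,"ty": -0.91,"gripper": -1},
  {"tx": 1,"ty": -0.91,"gripper": -1},
  {"tx": 1,"ty": -0.91,"gripper": -1},
  {"tx": 1,"ty": -0.91,"gripper": -1},
  {"tx": 1,"ty": -0.91,"gripper": -1},
  {"tx": 1,"ty": -0.91,"gripper": -1},
  {"gripper": -1},
])

```text
$.increments[0]: bad value
```

```bash
cat >> h.py <<'E'
PC=np.array([.5548,.0110]); YAW=np.radians(11.3)
def w(x,y):
    c,s=np.cos(YAW),np.sin(YAW); return PC+[c*x-s*y,s*x+c*y]
P={'a':w(-.06,.075),'b':w(-.06,-.075),'c':w(.06,.075),'d':w(.06,-.075)}
for k,sx,sy in(('a',-1,1),('b',-1,-1),('c',1,1),('d',1,-1)): P['s'+k]=w(sx*.06,sy*.149)
def st():
    s=arm.state(); r=R.from_quat(s['tcp_rot']); 
    print('t',round(s['t'],2),s['position'].round(4),'F',s['contact_force'].round(2),'w',round(s['width'],3),'tz',r.apply([0,0,1]).round(3))
    return s,r
def to(k,z):
    s,r=st(); d=np.r_[P[k],z]-s['position']; print(k,P[k].round(4),'units',(r.inv().apply(d)/.04).round(3))
E
python3 -c "
from h import *
print({k:v.round(3) for k,v in P.items()})
to('b',.046)"
```

```text
{'a': array([0.481, 0.073]), 'b': array([ 0.511, -0.074]), 'c': array([0.599, 0.096]), 'd': array([ 0.628, -0.051]), 'sa': array([0.467, 0.145]), 'sb': array([ 0.525, -0.147]), 'sc': array([0.584, 0.169]), 'sd': array([ 0.643, -0.123])}
t 0.1 [ 0.1374 -0.6093  0.2305] F [-0.66  0.15  0.53] w 1.003 tz [-0.     0.001 -1.   ]
b [ 0.5107 -0.0743] units [ 12.046 -10.987   4.628]
```

Request:
play_rows([
  {"tx": 0,"ty": 0,"tz": 0,"rx": 0,"ry": 0,"rz": 0,"gripper": -1},
])

```text
t: 0.22
position: [0.1374, -0.6094, 0.2308]
tcp_rot: [0.994, 0.111, -0.0, -0.0]
contact_force: [0.2, 0.1, -0.1]
width: 0.817
```

All keys are required in every row.

Request:
play_rows([
  {"tx": 1,"ty": -0.91,"tz": 0,"rx": 0,"ry": 0,"rz": 0,"gripper": -1},
  {"tx": 1,"ty": -0.91,"tz": 0,"rx": 0,"ry": 0,"rz": 0,"gripper": -1},
  {"tx": 1,"ty": -0.91,"tz": 0,"rx": 0,"ry": 0,"rz": 0,"gripper": -1},
  {"tx": 1,"ty": -0.91,"tz": 0,"rx": 0,"ry": 0,"rz": 0,"gripper": -1},
  {"tx": 1,"ty": -0.91,"tz": 0,"rx": 0,"ry": 0,"rz": 0,"gripper": -1},
  {"tx": 1,"ty": -0.91,"tz": 0,"rx": 0,"ry": 0,"rz": 0,"gripper": -1},
  {"tx": 1,"ty": -0.91,"tz": 0,"rx": 0,"ry": 0,"rz": 0,"gripper": -1},
  {"tx": 1,"ty": -0.91,"tz": 0,"rx": 0,"ry": 0,"rz": 0,"gripper": -1},
  {"tx": 1,"ty": -0.91,"tz": 0,"rx": 0,"ry": 0,"rz": 0,"gripper": -1},
  {"tx": 1,"ty": -0.91,"tz": 0,"rx": 0,"ry": 0,"rz": 0,"gripper": -1},
  {"tx": 1,"ty": -0.91,"tz": 0,"rx": 0,"ry": 0,"rz": 0,"gripper": -1},
  {"tx": 0.5,"ty": -0.5,"tz": 0,"rx": 0,"ry": 0,"rz": 0,"gripper": -1},
])

```text
t: 1.72
position: [0.495, -0.0954, 0.2314]
tcp_rot: [0.994, 0.112, 0.0, -0.0]
contact_force: [-0.0, 0.0, 0.3]
width: -0.0
```

```bash
python3 -c "
from h import *
to('b',.046)"
```

```text
t 1.73 [ 0.495  -0.0954  0.2314] F [-0.01  0.04  0.35] w -0.0 tz [ 0.001  0.001 -1.   ]
b [ 0.5107 -0.0743] units [ 0.495 -0.424  4.635]
```

Request:
play_rows([
  {"tx": 0.5,"ty": -0.43,"tz": 0.9,"rx": 0,"ry": 0,"rz": 0,"gripper": -1},
  {"tx": 0,"ty": 0,"tz": 1,"rx": 0,"ry": 0,"rz": 0,"gripper": -1},
  {"tx": 0,"ty": 0,"tz": 1,"rx": 0,"ry": 0,"rz": 0,"gripper": -1},
  {"tx": 0,"ty": 0,"tz": 1,"rx": 0,"ry": 0,"rz": 0,"gripper": -1},
  {"tx": 0,"ty": 0,"tz": 0.7,"rx": 0,"ry": 0,"rz": 0,"gripper": -1},
  {"tx": 0,"ty": 0,"tz": 0,"rx": 0,"ry": 0,"rz": 0,"gripper": -1},
])

```text
t: 2.48
position: [0.5078, -0.077, 0.0455]
tcp_rot: [0.994, 0.111, -0.002, -0.001]
contact_force: [1.1, -0.6, -0.0]
width: -0.0
```

```bash
python3 -c "
from h import *
to('b',.036)
for n in('top','scene'):
    p,d=optics.snapshot(n); cv2.imwrite(f'pics/{n}1.png',cv2.resize(p[80:300,120:400],None,fx=2.5,fy=2.5))"
```

```text
t 2.48 [ 0.5078 -0.077   0.0455] F [ 1.11 -0.63 -0.01] w -0.0 tz [-0.004  0.001 -1.   ]
b [ 0.5107 -0.0743] units [ 0.085 -0.05   0.238]
```

View pics/scene1.png

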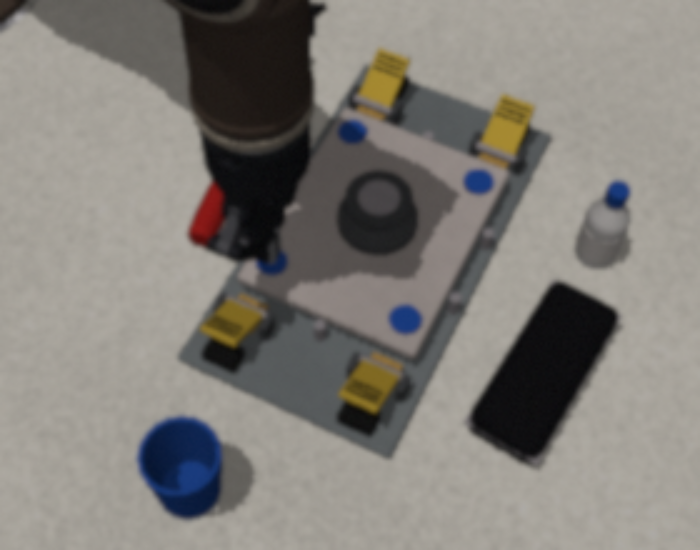

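The fingers are just above near-right pad b. Next I press in small steps.

Request:
play_rows([
  {"tx": 0.08,"ty": -0.05,"tz": 0.15,"rx": 0,"ry": 0,"rz": 0,"gripper": -1},
  {"tx": 0,"ty": 0,"tz": 0.1,"rx": 0,"ry": 0,"rz": 0,"gripper": -1},
  {"tx": 0,"ty": 0,"tz": 0.03,"rx": 0,"ry": 0,"rz": 0,"gripper": -1},
  {"tx": 0,"ty": 0,"tz": 0,"rx": 0,"ry": 0,"rz": 0,"gripper": -1},
])

```text
t: 3.08
position: [0.5122, -0.0746, 0.0362]
tcp_rot: [0.994, 0.111, 0.0, 0.0]
contact_force: [0.0, -0.2, 0.3]
width: -0.003
```

Request:
play_rows([
  {"tx": 0,"ty": 0,"tz": 0.05,"rx": 0,"ry": 0,"rz": 0,"gripper": -1},
  {"tx": 0,"ty": 0,"tz": 0.05,"rx": 0,"ry": 0,"rz": 0,"gripper": -1},
  {"tx": 0,"ty": 0,"tz": 0,"rx": 0,"ry": 0,"rz": 0,"gripper": -1},
])

```text
t: 3.45
position: [0.5124, -0.0747, 0.0358]
tcp_rot: [0.994, 0.111, 0.0, 0.001]
contact_force: [-14.6, 1.1, 46.0]
width: -0.002
```

Corner b is solid: 46 N with no sinking. Next is corner a.

Request:
play_rows([
  {"tx": 0,"ty": 0,"tz": -0.6,"rx": 0,"ry": 0,"rz": 0,"gripper": -1},
  {"tx": 0.05,"ty": -0.95,"tz": 0,"rx": 0,"ry": 0,"rz": 0,"gripper": -1},
  {"tx": 0,"ty": -0.95,"tz": 0,"rx": 0,"ry": 0,"rz": 0,"gripper": -1},
  {"tx": 0,"ty": -0.95,"tz": 0,"rx": 0,"ry": 0,"rz": 0,"gripper": -1},
  {"tx": 0,"ty": -0.9,"tz": 0,"rx": 0,"ry": 0,"rz": 0,"gripper": -1},
  {"tx": 0,"ty": 0,"tz": 0.15,"rx": 0,"ry": 0,"rz": 0,"gripper": -1},
  {"tx": 0,"ty": 0,"tz": 0,"rx": 0,"ry": 0,"rz": 0,"gripper": -1},
])

```text
t: 4.32
position: [0.4809, 0.0716, 0.0497]
tcp_rot: [0.994, 0.111, -0.0, 0.0]
contact_force: [-0.2, 0.4, -0.1]
width: 0.001
```

```bash
python3 -c "
from h import *
to('a',.036)"
```

```text
t 4.33 [0.4809 0.0716 0.0497] F [-0.19  0.42 -0.11] w 0.001 tz [-0.001 -0.001 -1.   ]
a [0.4813 0.0728] units [ 0.017 -0.027  0.343]
```

Request:
play_rows([
  {"tx": 0,"ty": -0.02,"tz": 0.2,"rx": 0,"ry": 0,"rz": 0,"gripper": -1},
  {"tx": 0,"ty": 0,"tz": 0.12,"rx": 0,"ry": 0,"rz": 0,"gripper": -1},
  {"tx": 0,"ty": 0,"tz": 0.04,"rx": 0,"ry": 0,"rz": 0,"gripper": -1},
  {"tx": 0,"ty": 0,"tz": 0.03,"rx": 0,"ry": 0,"rz": 0,"gripper": -1},
  {"tx": 0,"ty": 0,"tz": 0,"rx": 0,"ry": 0,"rz": 0,"gripper": -1},
])

```text
t: 4.95
position: [0.4806, 0.0722, 0.0346]
tcp_rot: [0.994, 0.11, -0.0, 0.0]
contact_force: [-3.0, -2.1, 6.1]
width: 0.001
```

Request:
play_rows([
  {"tx": 0,"ty": 0,"tz": 0.04,"rx": 0,"ry": 0,"rz": 0,"gripper": -1},
  {"tx": 0,"ty": 0,"tz": 0,"rx": 0,"ry": 0,"rz": 0,"gripper": -1},
])

```text
t: 5.2
position: [0.4805, 0.0723, 0.0331]
tcp_rot: [0.994, 0.11, -0.0, 0.0]
contact_force: [-2.8, -1.8, 7.2]
width: -0.001
```

Corner a follows the fingertips at low force, so it is sinking. I'll press it further to confirm.

Request:
play_rows([
  {"tx": 0,"ty": 0,"tz": 0.05,"rx": 0,"ry": 0,"rz": 0,"gripper": -1},
  {"tx": 0,"ty": 0,"tz": 0.03,"rx": 0,"ry": 0,"rz": 0,"gripper": -1},
  {"tx": 0,"ty": 0,"tz": 0.01,"rx": 0,"ry": 0,"rz": 0,"gripper": -1},
  {"tx": 0,"ty": 0,"tz": 0,"rx": 0,"ry": 0,"rz": 0,"gripper": -1},
  {"tx": 0,"ty": 0,"tz": 0,"rx": 0,"ry": 0,"rz": 0,"gripper": -1},
])

```text
t: 5.82
position: [0.4803, 0.0725, 0.0304]
tcp_rot: [0.994, 0.11, -0.0, 0.001]
contact_force: [-7.3, -2.3, 21.7]
width: -0.003
```

Run:
```python
from h import *
to('a',.030)
for n in('top','scene'):
    p,d=optics.snapshot(n); cv2.imwrite(f'pics/{n}2.png',cv2.resize(p[80:300,120:400],None,fx=2.5,fy=2.5))
    m=blobs(p,(105,150,60),(125,255,255))
    for c,a in m: print(n,c.round(1),a)
```

```text
t 5.83 [0.4803 0.0725 0.0304] F [-7.26 -2.32 21.71] w -0.003 tz [-0.001 -0.001 -1.   ]
a [0.4813 0.0728] units [ 0.026 -0.003  0.011]
top [ 34.2 106.2] 774
top [258.  170.1] 95
top [353.5 193.4] 148
top [270.9 225.9] 101
scene [459.   96.7] 716
scene [310.9 151.9] 60
scene [366.5 157.5] 51
scene [228.1 183.6] 74
scene [281.9 205.1] 84
scene [193.5 264.1] 698
```

View pics/scene2.png

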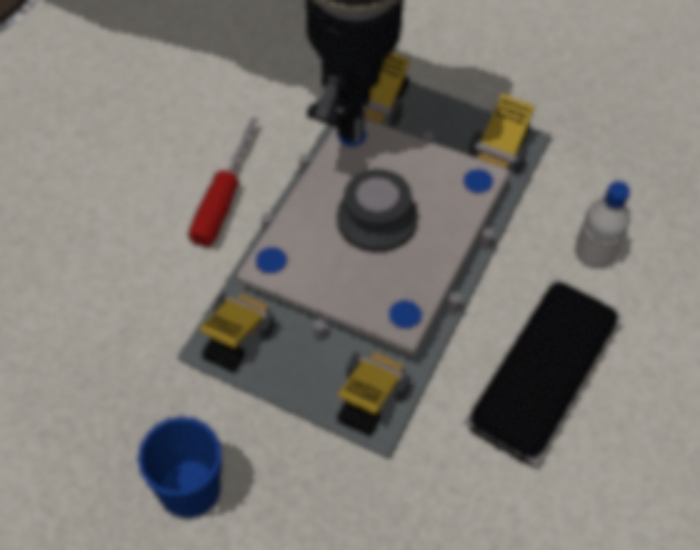

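At corner a the force rises to 22 N only at z=30.4 mm, about 6 mm down. Opposite pad d moved up by 2 px (207.3→205.1 in the scene view), so corner a is the rocking one. Next I lift and move over shim tab a.

Request:
play_rows([
  {"tx": 0,"ty": 0,"tz": -1,"rx": 0,"ry": 0,"rz": 0,"gripper": -1},
  {"tx": 0,"ty": 0,"tz": -0.4,"rx": 0,"ry": 0,"rz": 0,"gripper": -1},
  {"tx": 0,"ty": -1,"tz": 0,"rx": 0,"ry": 0,"rz": 0,"gripper": -1},
  {"tx": 0,"ty": -0.9,"tz": 0,"rx": 0,"ry": 0,"rz": 0,"gripper": -1},
  {"tx": 0,"ty": 0,"tz": 0,"rx": 0,"ry": 0,"rz": 0,"gripper": -1},
])

```text
t: 6.55
position: [0.4635, 0.15, 0.0853]
tcp_rot: [0.994, 0.113, 0.0, -0.001]
contact_force: [-0.1, 0.1, 0.0]
width: -0.002
```

```bash
python3 -c "
from h import *
P['q']=w(-.06,.152)
to('q',.029)"
```

```text
t 6.55 [0.4635 0.15   0.0853] F [-0.06  0.07  0.02] w -0.002 tz [ 0.     0.001 -1.   ]
q [0.4662 0.1483] units [0.056 0.058 1.406]
```

Aligned over tab a. I'll press down to a tip height of about 29 mm.

Request:
play_rows([
  {"tx": 0.05,"ty": 0.05,"tz": 0.5,"rx": 0,"ry": 0,"rz": 0,"gripper": -1},
  {"tx": 0,"ty": 0,"tz": 0.2,"rx": 0,"ry": 0,"rz": 0,"gripper": -1},
  {"tx": 0,"ty": 0,"tz": 0.15,"rx": 0,"ry": 0,"rz": 0,"gripper": -1},
  {"tx": 0,"ty": 0,"tz": 0.15,"rx": 0,"ry": 0,"rz": 0,"gripper": -1},
  {"tx": 0,"ty": 0,"tz": 0.15,"rx": 0,"ry": 0,"rz": 0,"gripper": -1},
  {"tx": 0,"ty": 0,"tz": 0.15,"rx": 0,"ry": 0,"rz": 0,"gripper": -1},
  {"tx": 0,"ty": 0,"tz": 0.06,"rx": 0,"ry": 0,"rz": 0,"gripper": -1},
  {"tx": 0,"ty": 0,"tz": 0,"rx": 0,"ry": 0,"rz": 0,"gripper": -1},
])

```text
t: 7.55
position: [0.4663, 0.1453, 0.0306]
tcp_rot: [0.994, 0.111, -0.0, 0.0]
contact_force: [-0.1, 0.2, -0.1]
width: -0.001
```

Request:
play_rows([
  {"tx": 0,"ty": 0,"tz": 0.05,"rx": 0,"ry": 0,"rz": 0,"gripper": -1},
  {"tx": 0,"ty": 0,"tz": 0.03,"rx": 0,"ry": 0,"rz": 0,"gripper": -1},
  {"tx": 0,"ty": 0,"tz": 0,"rx": 0,"ry": 0,"rz": 0,"gripper": -1},
])

```text
t: 7.92
position: [0.4665, 0.1455, 0.0287]
tcp_rot: [0.994, 0.111, 0.0, 0.0]
contact_force: [-5.0, -1.1, 15.0]
width: -0.001
```

Run:
```python
from h import *
st()
for n in('top','scene'):
    p,d=optics.snapshot(n); cv2.imwrite(f'pics/{n}3.png',cv2.resize(p[80:300,120:400],None,fx=2.5,fy=2.5))
```

```text
t 7.92 [0.4665 0.1455 0.0287] F [-4.97 -1.13 15.  ] w -0.001 tz [ 0.    -0.001 -1.   ]
```

View pics/scene3.png

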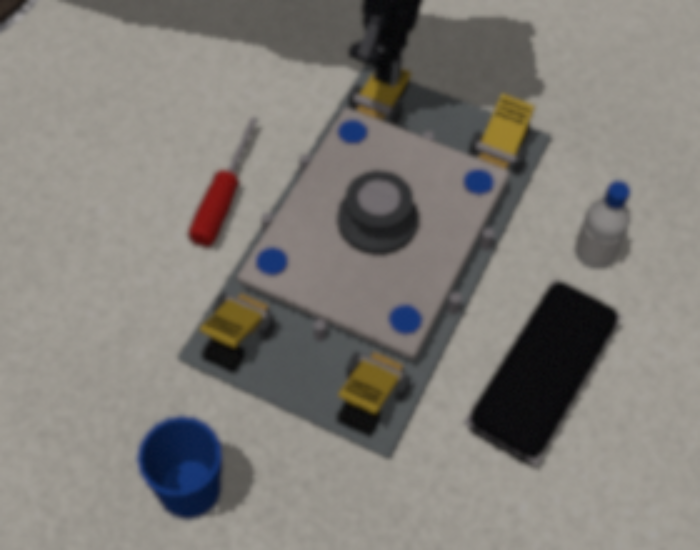

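The fingers are on tab a, which meets a hard stop at z=28.7 mm with 15 N, so it is flat. I'll give a slightly firmer push, then lift off and check.

Request:
play_rows([
  {"tx": 0,"ty": 0,"tz": 0.03,"rx": 0,"ry": 0,"rz": 0,"gripper": -1},
  {"tx": 0,"ty": 0,"tz": 0,"rx": 0,"ry": 0,"rz": 0,"gripper": -1},
  {"tx": 0,"ty": 0,"tz": 0,"rx": 0,"ry": 0,"rz": 0,"gripper": -1},
])

```text
t: 8.4
position: [0.4666, 0.1455, 0.0283]
tcp_rot: [0.994, 0.111, 0.0, 0.001]
contact_force: [-7.8, -1.8, 27.6]
width: 0.0
```

Request:
play_rows([
  {"tx": 0,"ty": 0,"tz": -0.5,"rx": 0,"ry": 0,"rz": 0,"gripper": -1},
  {"tx": 0,"ty": 0,"tz": -1,"rx": 0,"ry": 0,"rz": 0,"gripper": -1},
  {"tx": 0,"ty": 0,"tz": -1,"rx": 0,"ry": 0,"rz": 0,"gripper": -1},
  {"tx": 0,"ty": 0,"tz": -1,"rx": 0,"ry": 0,"rz": 0,"gripper": -1},
  {"tx": -1,"ty": 0,"tz": -1,"rx": 0,"ry": 0,"rz": 0,"gripper": -1},
  {"tx": 0,"ty": 0,"tz": 0,"rx": 0,"ry": 0,"rz": 0,"gripper": -1},
  {"tx": 0,"ty": 0,"tz": 0,"rx": 0,"ry": 0,"rz": 0,"gripper": -1},
])

```text
t: 9.28
position: [0.4278, 0.1363, 0.2063]
tcp_rot: [0.994, 0.11, 0.0, 0.0]
contact_force: [0.4, 0.7, -0.9]
width: -0.001
```

Run:
```python
from h import *
st()
for n in('top','scene'):
    p,d=optics.snapshot(n); cv2.imwrite(f'pics/{n}4.png',cv2.resize(p[80:300,120:400],None,fx=2.5,fy=2.5))
    for nm,lo,hi in(("blue",(105,150,60),(125,255,255)),("yel",(18,120,60),(35,255,255))):
        for c,a in blobs(p,lo,hi): print(n,nm,c.round(1),a)
    if n=='scene':
        for k in ['sa','sb','sc','sd']:
            # depth-height near each tab: 3D cloud of yellow
            pass
    m=cv2.inRange(cv2.cvtColor(p,cv2.COLOR_BGR2HSV),(18,120,60),(35,255,255))
    v,u=np.nonzero(m&(d>0).astype(np.uint8)*255)
    pts=np.array([ray(n,a,b)[0]+ray(n,a,b)[1]*d[b,a] for a,b in zip(u,v)])
    for k in ['sa','sb','sc','sd']:
        q=pts[np.linalg.norm(pts[:,:2]-P[k],axis=1)<.012]; print(n,k,len(q),'median z',np.median(q[:,2]).round(4) if len(q) else None)
```

```text
t 9.28 [0.4278 0.1363 0.2063] F [ 0.4   0.68 -0.91] w -0.001 tz [ 0.001 -0.    -1.   ]
top blue [ 34.  106.8] 788
top blue [258.2 170.3] 92
top blue [188.3 185.6] 93
top blue [353.6 193.6] 154
top blue [271.1 225.6] 102
top blue [199.1 241.7] 101
top yel [288.9 163.3] 303
top yel [274.3 168.7] 46
top yel [156.9 191.8] 329
top yel [172.9 190.9] 40
top yel [302.6 218.2] 328
top yel [287.3 222.8] 41
top yel [169.9 245. ] 90
top yel [184.5 245.8] 73
top sa 5 median z 0.0321
top sb 102 median z 0.0476
top sc 101 median z 0.0481
top sd 89 median z 0.0462
scene blue [459.   96.7] 721
scene blue [260.6 132.1] 60
scene blue [311.  152.3] 64
scene blue [366.5 157.5] 53
scene blue [228.3 184.1] 79
scene blue [281.9 207.3] 87
scene blue [193.9 263.6] 646
scene yel [273.6 113.9] 185
scene yel [322.9 129.6] 301
scene yel [317.3 143.7] 22
scene yel [212.1 209. ] 272
scene yel [274.2 224. ] 21
scene yel [267.1 234.4] 301
scene sa 51 median z 0.0283
scene sb 80 median z 0.0454
scene sc 104 median z 0.0471
scene sd 91 median z 0.0439
```

View pics/scene4.png

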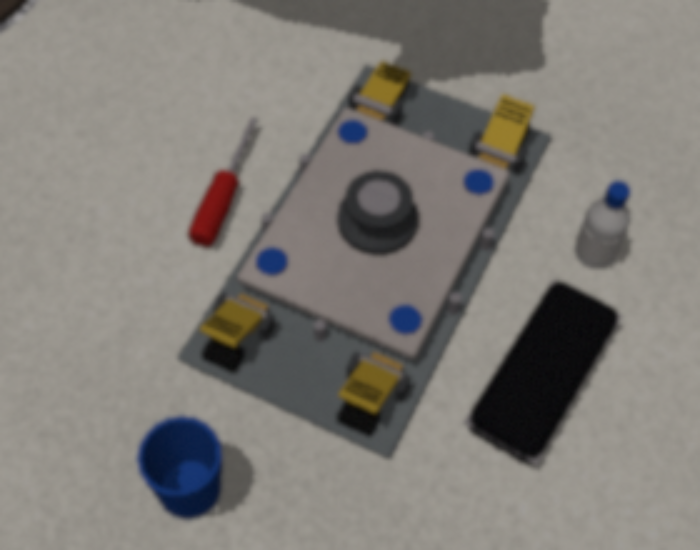

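The picture shows tab a (385,85 in the crop) flat at about 28 mm. The other tabs are raised at 44–48 mm, the plate pads are back at their starting pixels, and the bystanders have not moved. I'll hand in.

```bash
python3 -c "
from plant import arm
print(arm.close_job())"
```

```text
the job is handed in; nothing more can be done
None
```

The rocking corner is corner a (near left). I pressed its yellow shim tab flat, left it down, and handed the job in at about 9.3 s of robot time. No verdict was reported.

- **Finding the corner:** Corner b stayed solid at about 36 mm under 46 N. Corner a sank to 30.4 mm at low force before it stopped, and the opposite pad d rose in the image. I did not test c and d, because a was clearly the one.
- **Pressing the tab:** Tab a met its hard stop at a tip height of 28.7 mm with 15 N. I then pushed a little harder, to about 28 N, and lifted clear.
- **Last checks:**
  - **Tabs:** Tab a reads 28 mm in the scene camera, while the other three read 44–48 mm, so still raised. The top camera gave 32 mm for tab a, but from only 5 pixels because the tab was mostly in shadow.
  - **Plate:** All four plate pads were back within 0.2 px of where they started.
  - **Bystanders:** The cup and bottle were within about 0.2 px of where they started. The case and screwdriver I checked only by eye.
  - **Contact:** The contact force was about 1 N with the arm well clear, which is sensor noise.

The 46 N press on corner b was harder than I meant. It also put about 15 N sideways on the plate, but the final images show no shift.

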